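Lock the lens collar of the inspection lamp and switch it on

ROBOT

A 7-joint arm with a two-finger parallel gripper is mounted at the origin on the work surface. World frame = base frame: x ahead of the robot, y to its left, z up, the work surface at z = 0. Lengths are in m, angles in rad, forces in N, time in s.
With the tool pointing down it reaches from about 0.4 to 0.85 m from the base axis. Payload 4.5 kg.
Tool frame: the origin (TCP) lies midway between the tips of the shut fingers; the grasp point (between the pads) lies 19 mm behind it; z points along the fingers, y is the line along which they close (so a half turn about z gives the same grasp; the last joint's range is limited). The gripper opens to 88 mm and grips with 3 to 60 N. Pads are 18 mm wide; open, the fingers measure 123 mm over their backs; the gripper's body (75 mm by 187 mm) begins 45 mm behind the grasp point.
Start: joints at [-1.191, 0.689, -0.195, 1.565, 0.157, 0.902, -0.215], TCP at [0.212, 0.588, 0.239] pointing down, gripper open.
Joint ranges: [-3.01, 3.01], [-0.46, 2.08], [-1.47, 1.51], [0.13, 2.56], [-1, 4.14], [0.04, 2.09], [-2.66, 2.66]. Speed limits (rad/s): [2.57, 2.57, 3.14, 3.14, 3.14, 3.14, 3.14].

INTERFACE

Orientations are given as a unit quaternion [x, y, z, w].
In Python, from plant import r gives the robot as it stands.
- The arm moves only by the tool carry_out, never from a script. Its argument "plan" is a list of rows, each an object with "rot": the turn, a rotation vector about the tool's x, y, z in rad, a list of three; "xyz": the shift along the tool's x, y, z in m, a list of three; "grip": the closure in counts, from 0 (fully open) to 255 (shut). In form: [{"rot": [wx, wy, wz], "xyz": [dx, dy, dz], "grip": grip}, ...]. A call has 1 to 8 rows; each row is the pose to reach, as a shift and turn from the pose commanded when the call began, along the tool's axes at that moment; what a row does not reach only later rows make up. A row lasts 1/12 s, in which the tool goes at most 41.7 mm and 7.16 degrees, less where a joint would pass 70% of its speed; a pose out of reach is approached as far as the arm can. A call with a gripper value outside its range is refused whole. The fingers move at their own pace and stop on an object; "squeeze" is the grip in N (left out, the last holds). Time passes only in rows, so rows that repeat a pose let the fingers close. It gives the time, the measured TCP pose, the force, the opening and the grip force at its end, in the units of the state.
- r.get_state(): the state, without advancing time (a new reading comes with each control period).
- r.snapshot(name): name is "scene" or "side" or "wrist"; returns the picture (384x512x3 uint8, red, green, blue); there is no depth.
- r.camera_params(name): a dict with "fx", "fy", "cx", "cy" (pixels), "position" and "attitude" of the camera in the world; the wrist camera has in their place "hand_eye" (4x4, takes a point from camera to tool coordinates, whose origin is the TCP and whose axes are the flange's). Camera axes: x right, y down, z forward; pixel columns grow to the right and rows downward; lengths in m; the calibration is good to about 2 mm. A picture is of the moment at which its call begins: read the wrist's pose just before it. camera_params takes no time and is no camera call.
- r.finish_job(): hands the job in; it is judged then, once.
The state is a dict: "clock": time; "q": joint angles; "qd": joint speeds; "joint_torque": joint torques, N m; "tool_pos": TCP position; "eef_rot": TCP orientation; "contact_force": force on the tool from outside, world axes, zero at the start; "moment": the same for the moment, N m; "opening": opening from 0.0 (shut) to 1.0 (fully open); "finger_force": force on a finger pad.
Only numpy, scipy, OpenCV 4.12 (cv2) and the standard library are available. Lean on these libraries where they do the work, as an engineer would, in place of code of your own. Each camera call takes 0.05 s, during which the arm holds its last target. There are 200 camera calls.

TASK

Get the inspection lamp ready for use: first shut its open lens door fully, then turn the black lens collar on the door by its orange lug until the lug lines up with the orange locked mark, and only then throw the red toggle switch fully over to the on side (towards the green dash). Leave the tire lever, valve extender, bowl of caps and wrench around the lamp where they are.

Things in the scene. Friction and masses are not known exactly. Their poses are not given: they have to be found in the camera images.
- lamp: White inspection lamp lying on its back, held fast to the shelf by a magnetic foot (it does not move). Body 130 (x) x 210 (y) x 60 (z) mm; origin at the centre of its underside, z up. The lens door covers the +y half, the toggle switch stands on the -y half at y = -65 mm; a steel bail sticks out 25 mm at the -y end. An oil bottle 120 mm tall, a tin and a tape roll stand in a row behind it, more than 190 mm beyond its origin.
- door_hinge (a point): Point on the door's hinge line, at lamp frame (55, 40, 60) mm. The hinge line runs along the lamp's y, on its +x edge.
- lens_door (a joint): Angle of the white lens door above shut, rad: 0 = shut flat on the lamp, 1.5 = open limit. Starts at 0.8 to 1.3, leaning up from its hinge with its outer face (with the collar) upwards and towards the lamp's +x. Stiff friction hinge: the door stays where it is left; about 3 N at the tab moves it. The door is a plate 110 x 110 mm, 8 mm thick, its top 68 mm above the shelf when shut.
- door_tab (a point): Grey push tab at the door's free edge, 44 mm wide (along the hinge), reaching from 106 to 136 mm from the hinge line; this point is 126 mm from the hinge line in the middle of the tab, 8 mm out from the door's inner face, that is 1 mm outside the tab's outer face. Its axes are the door's: z out of the outer face, x towards the hinge, y along the hinge. When the door is shut the tab overhangs the lamp's -x side.
- collar_axis (a point): Centre of the lens collar on the door's outer face, 55 mm from the hinge line; axes as door_tab. The collar is a black ring, 72 mm outside, 54 mm inside, 10 mm tall, captive on the door and turning about this z.
- collar (a joint): Angle of the collar, rad: 0 = lug points at the hinge (door's +x), growing anticlockwise as seen from outside/above (towards the door's +y). Locked mark at 1.90; end stops at 0 and 2.6, so it can be turned past the mark. Starts between 0.5 and 1.1. It has light friction (about 1.5 N at the lug) and stays where it is left.
- lug (a point): Centre of the outer end face (top when the door is shut) of the orange lug on the collar, 39 mm out from the door's outer face. The lug is a block 21 mm long radially, 10 mm thick along the turning direction, its middle 37.5 mm from the collar's axis, standing from 2 to 39 mm above the door face ; fingertips kept over 10 mm above the door face clear the ring. Axes: x radially outwards, z along the collar axis.
- lock_mark (a point): Point on the door's outer face above which the middle of the lug stands when locked, 37.5 mm from the collar's axis; it lies at the radius through the small flat orange dash (12 x 5 mm) painted on the door just outside the collar.
- toggle_pivot (a point): Pivot of the toggle switch, 72 mm above the shelf, on a black block 34 x 26 x 12 mm; axes as the lamp.
- toggle (a joint): Toggle angle, rad: 0 = off, leaning 0.5 rad to the lamp's -x; 1.0 = on, leaning 0.5 rad to its +x (side with the green dash). Starts within 0.12 of off. Stays where it is left; about 1.3 N at the tip moves it.
- toggle_tip (a point): Centre of the round end of the red toggle stick, 40 mm from the pivot; the stick is 10 mm thick.
- tire_lever: Bystander: purple tire lever, 115 x 17 x 7 mm, flat on the shelf beside the lamp. Origin at its underside.
- valve_extender: Bystander: silver valve extender, 62 mm long, 8 mm thick, lying beside the lamp. Origin at its underside.
- cap_bowl: Bystander: white ceramic bowl of black valve caps, 88 mm across, 38 mm tall, beside the lamp. Origin at its underside.
- wrench: Bystander: steel wrench, 150 mm long, lying to the left. Origin at its underside.

How it is judged:
By the outcome, as a careful person would: the job done as asked, in the order asked, and still so for the second after the job is handed in, with the robot touching nothing.
It also fails if it takes over 58 s, if anything falls off the work surface, if the arm or the gripper's body presses on something with over 40 N, if the wrist force passes 120 N, or if a joint passes its speed limit or range.

## Working session

There is one attempt and no reset: what is moved stays moved. The work goes in short steps, Python scripts to look and compute and a tool call to move; the robot and the scene stay as the last step left them, time stands still between calls to the robot, and variables do not carry over. Pictures are saved under pics/ and viewed, at most 10 in all, crops included, and the job is handed in when it is done.

Besides the shell and the picture viewer there is one more tool, called by a JSON object that holds its "fn" and its "kwargs". carry_out: Moves the arm, as the interface text tells. Its arguments: {"type":"object","properties":{"plan":{"type":"array"},"squeeze":{"type":"number"}},"required":["plan"]}

```bash
mkdir -p pics; ls
python3 - <<'E'
from plant import r
import cv2
for n in("scene","side"):
    print(n,r.camera_params(n)); cv2.imwrite(f"pics/{n}0.png",r.snapshot(n)[:,:,::-1])
print(r.camera_params("wrist")); s=r.get_state(); print(s)
E
```

```text
pics
scene {'fx': 497.3058285782176, 'fy': 497.3058285782176, 'cx': 254.3311692325809, 'cy': 197.67951922657207, 'position': array([1.33731327, 0.36531964, 1.02286591]), 'attitude': array([ 0.54097319,  0.76898967, -0.27296468, -0.20369876])}
side {'fx': 373.2253022430233, 'fy': 373.2253022430233, 'cx': 260.2772335188852, 'cy': 187.73489868300095, 'position': array([ 0.27809848, -0.44786636,  0.89829496]), 'attitude': array([ 0.90967092, -0.24381526,  0.08047132, -0.32646178])}
{'fx': 308.9204518295198, 'fy': 308.9204518295198, 'cx': 253.50617187117373, 'cy': 183.09893893951067, 'hand_eye': array([[ 1.49093429e-03, -9.60635058e-01, -2.77809399e-01,
         7.16581444e-02],
       [ 9.99998857e-01,  1.50203129e-03,  1.72883522e-04,
        -5.70380586e-04],
       [ 2.51200438e-04, -2.77809339e-01,  9.60636200e-01,
        -1.46313040e-01],
       [ 0.00000000e+00,  0.00000000e+00,  0.00000000e+00,
         1.00000000e+00]])}
{'clock': 0.1, 'q': array([-1.1912054 ,  0.68992068, -0.1945123 ,  1.56622859,  0.15732649,
        0.90252995, -0.21508389]), 'qd': array([-0.00099574, -0.0039047 ,  0.00092409, -0.00329   ,  0.00139498,
       -0.00110703,  0.00029658]), 'joint_torque': array([-3.18590246e-03, -5.28499854e+01, -1.27172794e+00, -1.53838867e+01,
       -5.26168838e-02,  1.92105625e-03,  3.34009633e-05]), 'tool_pos': array([0.21169666, 0.58744565, 0.23798027]), 'eef_rot': array([ 1.71985332e-01,  9.85099147e-01, -8.43647574e-04, -7.08270646e-05]), 'contact_force': array([-1.28248765e-04, -1.99832678e-01,  1.14562887e-01]), 'moment': array([-0.01375308, -0.01912139, -0.0618698 ]), 'finger_force': 0.0, 'opening': 1.0021158963750354}
```

View pics/scene0.png

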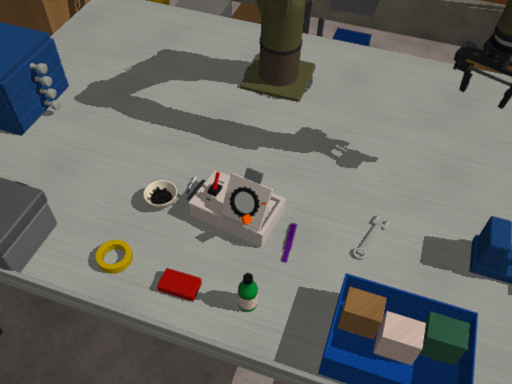

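View pics/side0.png

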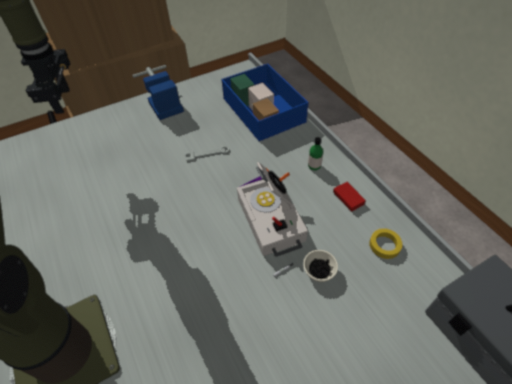

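Scene: lamp about (237,207) with its toggle on the left and the door hinged on the camera side. Side: lamp about (270,215). I'll enlarge both in one picture.

Run:
```python
import cv2,numpy as np
a=cv2.imread("pics/scene0.png")[155:255,175:305]; b=cv2.imread("pics/side0.png")[150:270,225:325]
a=cv2.resize(a,None,fx=4,fy=4,interpolation=cv2.INTER_CUBIC)   # 520x400
cv2.imwrite("pics/c1.png",cv2.resize(a,None,fx=1.5,fy=1.5)) # x6 offset(175,155)
cv2.imwrite("pics/c2.png",cv2.resize(b,None,fx=5,fy=5,interpolation=cv2.INTER_CUBIC)) # x5 offset (225,150)
```

```text
(no output)
```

View pics/c1.png

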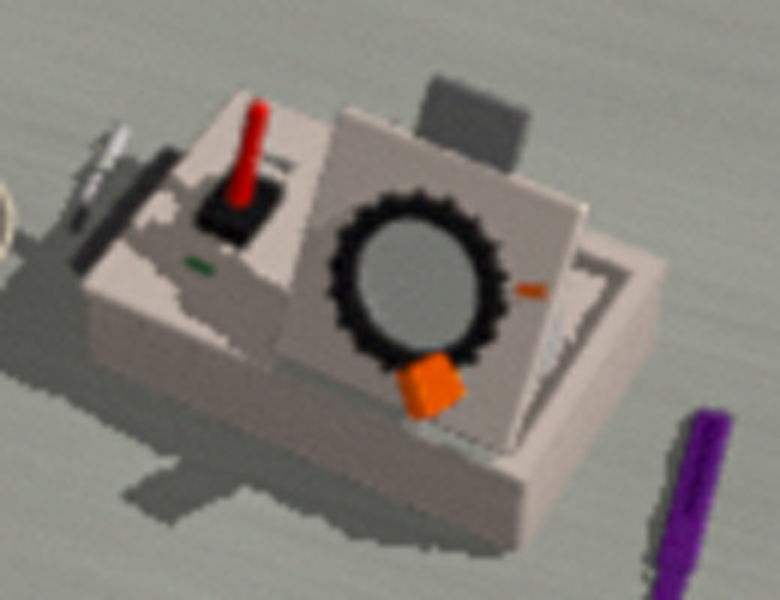

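View pics/c2.png

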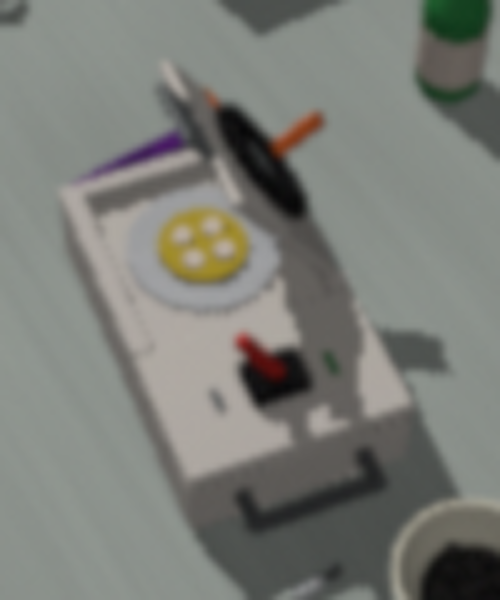

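Crops: all lamp top corners, door corners, tab, lug and toggle tip are clear in the scene view; the box corners, lug end and toggle tip show in the side view. Next step is a fit.

```bash
cat > h.py <<'E'
import numpy as np
from scipy.spatial.transform import Rotation as R
from plant import r
def proj(P,c):
    cp=r.camera_params(c); q=(np.asarray(P)-cp["position"])@R.from_quat(cp["attitude"]).as_matrix()
    return np.array([cp["cx"]+cp["fx"]*q[0]/q[2],cp["cy"]+cp["fy"]*q[1]/q[2]])
def door(th,rr,y,n): # lamp frame mm; r from hinge, n from inner face
    c,s=np.cos(th),np.sin(th); return np.array([55-rr*c+n*s, y, 60+rr*s+n*c])
def lugp(th,col,n=47,rad=37.5): return door(th,55-rad*np.cos(col),40+rad*np.sin(col),n)
def tip(t): a=t-.5; return np.array([40*np.sin(a),-65,72+40*np.cos(a)])
def world(p,L): return np.r_[L[:2],0]+R.from_euler('z',L[2]).as_matrix()@(np.asarray(p)/1000)
def tool(s=None):
    s=s or r.get_state(); return s["tool_pos"],R.from_quat(s["eef_rot"])
E
cat > fit.py <<'E'
from h import *
from scipy.optimize import least_squares
S=[(0,(-65,-105,60),243,92),(0,(65,-105,60),85,285),(0,(65,105,60),525,480),(0,(-65,105,60),665,262),(0,(65,105,0),518,550),(0,(65,-105,0),95,365),
(1,(110,-15,8),345,108),(1,(110,95,8),585,207),(1,(0,95,8),512,450),(1,(0,-15,8),280,355),(1,(136,18,7),432,75),(1,(136,62,7),528,108),(2,0,440,385),(3,0,258,106),(4,0,532,291)]
D=[(0,(-65,105,60),60,190),(0,(-65,-105,60),187,480),(0,(65,-105,60),410,405),(2,0,317,120),(3,0,245,343)]
def res(x,full=0):
    o=[]
    for cam,L,s,off in(("scene",S,6,(175,155)),("side",D,5,(225,150))):
        for k,p,u,v in L:
            P=p if k==0 else door(x[3],*p) if k==1 else lugp(x[3],x[4]) if k==2 else tip(x[5]) if k==3 else lugp(x[3],1.9,8,45)
            o.append(proj(world(P,x),cam)-((np.array([u,v])+.5)/s-.5+off))
    return np.array(o).ravel()
f=least_squares(res,[.6,.1,.2,1,.8,.05],loss="soft_l1")
print(f.x.round(4)); print(res(f.x).reshape(-1,2).round(1).tolist())
np.save("L.npy",f.x)
p,Q=tool(); print(p,Q.as_matrix().round(3).tolist())
for n,P in dict(tab=door(f.x[3],126,40,8),hinge=(55,40,60),lug=lugp(f.x[3],f.x[4]),tip=tip(f.x[5]),tabshut=door(0,126,40,8),lugshut=lugp(0,f.x[4]),luglock=lugp(0,1.9)).items(): print(n,world(P,f.x).round(4))
E
python3 fit.py
```

```text
[ 0.5952  0.0773 -0.1517  0.9914  0.7944  0.0742]
[[-0.4, -1.6], [-0.9, -0.5], [0.4, 0.0], [0.8, -0.4], [0.8, 2.5], [-0.6, 0.8], [-0.9, -0.8], [0.5, -0.3], [-0.5, 1.3], [-1.7, -0.5], [-0.1, -0.6], [0.6, 0.7], [-2.2, 1.0], [0.1, 0.9], [-0.3, -0.5], [-1.4, -0.2], [-0.8, 0.5], [0.4, -0.2], [-1.5, -2.1], [-0.6, -0.5]]
[0.21169666 0.58744565 0.23798027] [[-0.941, 0.339, -0.0], [0.339, 0.941, -0.002], [-0.0, -0.002, -1.0]]
tab [0.594  0.118  0.1698]
hinge [0.6556 0.1086 0.06  ]
lug [0.683  0.1315 0.1098]
tip [0.569  0.0156 0.1084]
tabshut [0.5311 0.1276 0.068 ]
lugshut [0.6313 0.1394 0.107 ]
luglock [0.5946 0.1538 0.107 ]
```

```bash
cat >> h.py <<'E'
def go(lampmm,head,L=None):
    """relative move (tool axes) to a lamp-frame point, tool down, tool y at lamp-frame heading"""
    L=np.load("L.npy") if L is None else L
    p,Q=tool(); h=head+L[2]; y=np.array([np.cos(h),np.sin(h),0]); z=np.array([0,0,-1.])
    T=R.from_matrix(np.c_[np.cross(y,z),y,z])
    return (Q.inv().apply(world(lampmm,L)-p)).round(4).tolist(),(Q.inv()*T).as_rotvec().round(3).tolist()
E
python3 - <<'E'
from h import *
th=.9914
def c(t,n=7): return np.array([55-128*np.cos(t)+n*np.sin(t)+9,40,60+128*np.sin(t)+n*np.cos(t)])
print(go(c(th,35),np.pi/2), world(c(th,35),np.load("L.npy")))
E
```

```text
([-0.5487, -0.3062, 0.0523], [-0.002, -0.0, -0.194]) [0.62418222 0.11337619 0.18627271]
```

{"fn": "carry_out", "kwargs": {"plan": [{"rot": [0, 0, -0.194], "xyz": [-0.275, -0.153, 0], "grip": 255}, {"rot": [0, 0, -0.194], "xyz": [-0.275, -0.153, 0], "grip": 255}, {"rot": [0, 0, -0.194], "xyz": [-0.275, -0.153, 0], "grip": 255}, {"rot": [0, 0, -0.194], "xyz": [-0.275, -0.153, 0], "grip": 255}, {"rot": [0, 0, -0.194], "xyz": [-0.275, -0.153, 0], "grip": 255}, {"rot": [0, 0, -0.194], "xyz": [-0.275, -0.153, 0], "grip": 255}, {"rot": [0, 0, -0.194], "xyz": [-0.275, -0.153, 0], "grip": 255}, {"rot": [0, 0, -0.194], "xyz": [-0.275, -0.153, 0], "grip": 255}], "squeeze": 15}}

```text
clock: 0.77
tool_pos: [0.4222, 0.3454, 0.2383]
eef_rot: [0.079, 0.997, -0.002, 0.001]
contact_force: [1.1, -0.2, -0.1]
opening: 0.418
finger_force: 0.0
```

```bash
cat > g.py <<'E'
from h import *
def c(t,n=7): return np.array([55-128*np.cos(t)+n*np.sin(t)+9,40,60+128*np.sin(t)+n*np.cos(t)])
if __name__=="__main__":
    print(go(c(.9914,35),np.pi/2),tool()[0],r.get_state()["q"].round(2))
E
python3 g.py
```

```text
([-0.2358, -0.1972, 0.0531], [-0.004, 0.002, -0.006]) [0.42222576 0.34539214 0.23825484] [-0.6   0.59 -0.29  1.8   0.23  0.78  0.41]
```

{"fn": "carry_out", "kwargs": {"plan": [{"rot": [0, 0, 0], "xyz": [-0.236, -0.197, 0], "grip": 255}, {"rot": [0, 0, 0], "xyz": [-0.236, -0.197, 0], "grip": 255}, {"rot": [0, 0, 0], "xyz": [-0.236, -0.197, 0], "grip": 255}, {"rot": [0, 0, 0], "xyz": [-0.236, -0.197, 0], "grip": 255}, {"rot": [0, 0, 0], "xyz": [-0.236, -0.197, 0], "grip": 255}, {"rot": [0, 0, 0], "xyz": [-0.236, -0.197, 0], "grip": 255}, {"rot": [0, 0, 0], "xyz": [-0.236, -0.197, 0], "grip": 255}, {"rot": [0, 0, 0], "xyz": [-0.236, -0.197, 0], "grip": 255}]}}

```text
clock: 1.43
tool_pos: [0.6259, 0.1124, 0.2379]
eef_rot: [0.08, 0.997, -0.002, 0.001]
contact_force: [-0.2, -1.5, 0.1]
opening: 0.01
finger_force: 0.0
```

```bash
cat >> g.py <<'E'
    for t in (.9914,.85,.7,.55,.4,.25,.1,0,-.04): print(t,go(c(t),np.pi/2))
    import cv2; cv2.imwrite("pics/w1.png",r.snapshot("wrist")[:,:,::-1])
E
python3 g.py
```

```text
([0.002, 0.0009, 0.0517], [-0.004, 0.003, -0.009]) [0.62590774 0.11243895 0.23794012] [-0.09  0.71 -0.31  1.53  0.25  0.94  0.94]
0.9914 ([0.0255, 0.0007, 0.0669], [-0.004, 0.003, -0.009])
0.85 ([0.0405, 0.0007, 0.0771], [-0.004, 0.003, -0.009])
0.7 ([0.0547, 0.0006, 0.09], [-0.004, 0.003, -0.009])
0.55 ([0.0668, 0.0006, 0.1049], [-0.004, 0.003, -0.009])
0.4 ([0.0765, 0.0005, 0.1214], [-0.004, 0.003, -0.009])
0.25 ([0.0837, 0.0006, 0.1393], [-0.004, 0.003, -0.009])
0.1 ([0.0881, 0.0006, 0.158], [-0.004, 0.003, -0.009])
0 ([0.0895, 0.0006, 0.1707], [-0.004, 0.003, -0.009])
-0.04 ([0.0897, 0.0007, 0.1758], [-0.004, 0.003, -0.009])
```

View pics/w1.png

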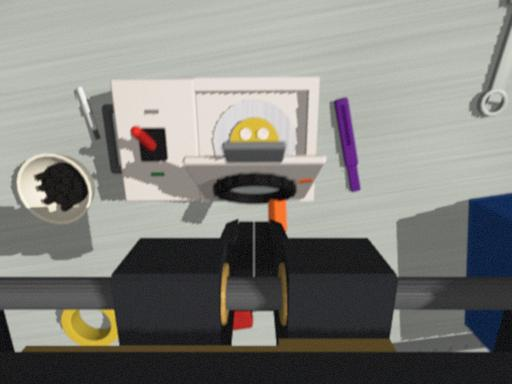

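Wrist view: tab at about (252,150), fingers (252,235) centred on it and just outside; lug at (278,212). Pushing along the arc.

{"fn": "carry_out", "kwargs": {"plan": [{"rot": [0, 0, -0.009], "xyz": [0.005, 0.001, 0.035], "grip": 255}, {"rot": [0, 0, -0.009], "xyz": [0.012, 0.001, 0.058], "grip": 255}, {"rot": [0, 0, -0.009], "xyz": [0.0255, 0.001, 0.067], "grip": 255}, {"rot": [0, 0, -0.009], "xyz": [0.033, 0.001, 0.072], "grip": 255}, {"rot": [0, 0, -0.009], "xyz": [0.0405, 0.001, 0.077], "grip": 255}, {"rot": [0, 0, -0.009], "xyz": [0.048, 0.001, 0.083], "grip": 255}, {"rot": [0, 0, -0.009], "xyz": [0.055, 0.001, 0.09], "grip": 255}, {"rot": [0, 0, -0.009], "xyz": [0.055, 0.001, 0.09], "grip": 255}]}}

```text
clock: 2.15
tool_pos: [0.5658, 0.1302, 0.1475]
eef_rot: [0.071, 0.998, -0.0, -0.002]
contact_force: [-0.5, 0.3, -0.4]
opening: 0.003
finger_force: 0.0
```

```bash
python3 g.py; python3 -c "
from plant import r;print(r.get_state()['contact_force'])"
```

```text
([-0.0601, -0.0085, -0.0389], [-0.001, -0.003, 0.011]) [0.56575127 0.1301792  0.14753167] [-0.15  0.76 -0.27  1.78  0.31  0.65  0.83]
0.9914 ([-0.0367, -0.0082, -0.0235], [-0.001, -0.003, 0.011])
0.85 ([-0.0217, -0.008, -0.0133], [-0.001, -0.003, 0.011])
0.7 ([-0.0076, -0.0079, -0.0003], [-0.001, -0.003, 0.011])
0.55 ([0.0044, -0.0077, 0.0147], [-0.001, -0.003, 0.011])
0.4 ([0.014, -0.0076, 0.0313], [-0.001, -0.003, 0.011])
0.25 ([0.0211, -0.0075, 0.0492], [-0.001, -0.003, 0.011])
0.1 ([0.0254, -0.0074, 0.0679], [-0.001, -0.003, 0.011])
0 ([0.0267, -0.0074, 0.0806], [-0.001, -0.003, 0.011])
-0.04 ([0.0269, -0.0074, 0.0858], [-0.001, -0.003, 0.011])
[-0.53351597  0.28161645 -0.18597885]
```

{"fn": "carry_out", "kwargs": {"plan": [{"rot": [0, 0, 0.01], "xyz": [-0.002, -0.006, 0.007], "grip": 255}, {"rot": [0, 0, 0.01], "xyz": [0.004, -0.008, 0.0147], "grip": 255}, {"rot": [0, 0, 0.01], "xyz": [0.009, -0.008, 0.023], "grip": 255}, {"rot": [0, 0, 0.01], "xyz": [0.014, -0.008, 0.031], "grip": 255}, {"rot": [0, 0, 0.01], "xyz": [0.018, -0.008, 0.04], "grip": 255}, {"rot": [0, 0, 0.01], "xyz": [0.021, -0.008, 0.049], "grip": 255}, {"rot": [0, 0, 0.01], "xyz": [0.021, -0.008, 0.049], "grip": 255}, {"rot": [0, 0, 0.01], "xyz": [0.021, -0.008, 0.049], "grip": 255}]}}

```text
clock: 2.87
tool_pos: [0.5462, 0.1244, 0.0994]
eef_rot: [0.077, 0.997, -0.0, -0.0]
contact_force: [-0.6, -0.1, -0.6]
opening: 0.003
finger_force: 0.0
```

```bash
python3 g.py|tail -5; python3 -c "
from plant import r;s=r.get_state();print(s['contact_force'],s['tool_pos'],abs(s['qd']).max())"
```

```text
0.4 ([-0.0044, 0.0009, -0.0169], [-0.001, -0.001, -0.002])
0.25 ([0.0027, 0.0009, 0.0009], [-0.001, -0.001, -0.002])
0.1 ([0.0071, 0.0009, 0.0197], [-0.001, -0.001, -0.002])
0 ([0.0084, 0.0009, 0.0324], [-0.001, -0.001, -0.002])
-0.04 ([0.0086, 0.0009, 0.0375], [-0.001, -0.001, -0.002])
[ 0.10699049 -0.63974716 -0.61380529] [0.54655231 0.12450631 0.09978736] 0.010491015471248399
```

View pics/w1.png

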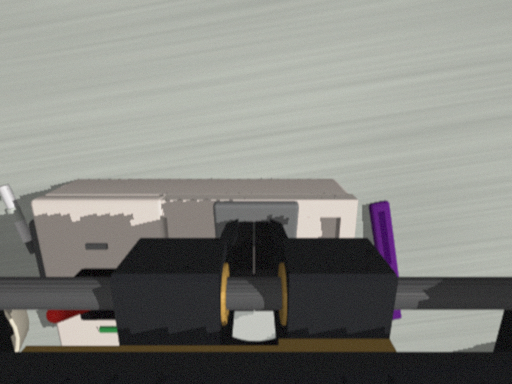

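The door follows; the tab (257,215) is under the fingers. Now I'll press it down.

{"fn": "carry_out", "kwargs": {"plan": [{"rot": [0, 0, 0], "xyz": [0.005, 0.001, 0.01], "grip": 255}, {"rot": [0, 0, 0], "xyz": [0.007, 0.001, 0.0197], "grip": 255}, {"rot": [0, 0, 0], "xyz": [0.008, 0.001, 0.026], "grip": 255}, {"rot": [0, 0, 0], "xyz": [0.0085, 0.001, 0.0325], "grip": 255}, {"rot": [0, 0, 0], "xyz": [0.0085, 0.001, 0.034], "grip": 255}, {"rot": [0, 0, 0], "xyz": [0.0085, 0.001, 0.035], "grip": 255}, {"rot": [0, 0, 0], "xyz": [0.0085, 0.001, 0.035], "grip": 255}, {"rot": [0, 0, 0], "xyz": [0.0085, 0.001, 0.035], "grip": 255}]}}

```text
clock: 3.58
tool_pos: [0.5386, 0.1272, 0.0671]
eef_rot: [0.076, 0.997, 0.0, 0.001]
contact_force: [-3.7, -1.2, 20.7]
opening: 0.005
finger_force: 10.1
```

{"fn": "carry_out", "kwargs": {"plan": [{"rot": [0, 0, 0], "xyz": [0, 0, -0.04], "grip": 255}, {"rot": [0, 0, 0], "xyz": [0, 0, -0.08], "grip": 255}, {"rot": [0, 0, 0], "xyz": [-0.03, 0, -0.12], "grip": 255}, {"rot": [0, 0, 0], "xyz": [-0.06, 0, -0.16], "grip": 255}, {"rot": [0, 0, 0], "xyz": [-0.09, 0, -0.18], "grip": 255}, {"rot": [0, 0, 0], "xyz": [-0.1, 0, -0.18], "grip": 255}, {"rot": [0, 0, 0], "xyz": [-0.1, 0, -0.18], "grip": 255}, {"rot": [0, 0, 0], "xyz": [-0.1, 0, -0.18], "grip": 100}]}}

```text
clock: 4.25
tool_pos: [0.6368, 0.1113, 0.2445]
eef_rot: [0.077, 0.997, 0.0, -0.0]
contact_force: [-0.7, -0.5, 0.2]
opening: 0.053
finger_force: 0.0
```

Run:
```python
from h import *; import cv2
r.snapshot("scene");s=r.get_state(); im=r.snapshot("wrist")[:,:,::-1].copy(); sc=r.snapshot("scene")[:,:,::-1]
np.savez("w2.npz",p=s["tool_pos"],q=s["eef_rot"]); print(s["tool_pos"],abs(s["qd"]).max(),s["opening"])
sc=cv2.resize(sc[165:250,180:300],None,fx=5,fy=5,interpolation=cv2.INTER_CUBIC)
a=cv2.resize(im[50:250,60:360],None,fx=2,fy=2,interpolation=cv2.INTER_CUBIC)
cv2.imwrite("pics/w2.png",a)
cv2.imwrite("pics/s2.png",sc)
```

```text
[0.63524119 0.1118049  0.24367024] 0.03753985017820737 0.1007431422964342
```

View pics/w2.png

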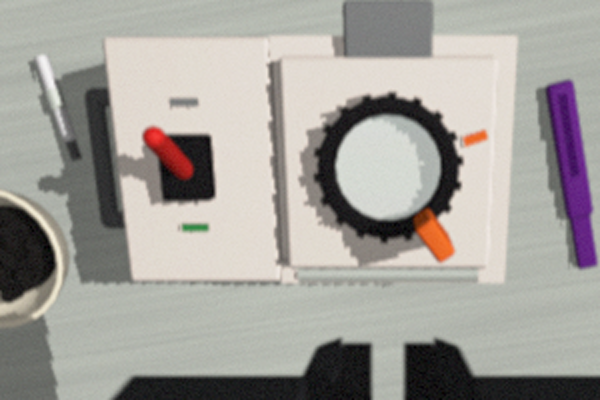

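Door is shut flat; ring centre (388,166), lug about (433,237), mark dash (475,138), toggle tip (153,137) in the crop. Refine the fit.

Run:
```python
from h import *; from scipy.optimize import least_squares
d=np.load("w2.npz"); cp=r.camera_params("wrist"); H=cp["hand_eye"]; Q=R.from_quat(d["q"])
def pw(P):
    t=Q.inv().apply(P-d["p"]); q=H[:3,:3].T@(t-H[:3,3])
    return (np.array([cp["cx"]+cp["fx"]*q[0]/q[2],cp["cy"]+cp["fy"]*q[1]/q[2]])-[60,50])*2+.5
L=np.load("L.npy")
C=[((-65,-105,60),106,39),((65,-105,60),131,281),((65,105,60),503,281),((-65,105,60),517,37),((-55,95,68),494,57),((-55,-15,68),281,58),((0,40,78),388,166),(lugp(0,1.9,8,45),475,138)]
def res(x): return np.r_[np.array([pw(world(P,x))-[u,v] for P,u,v in C]).ravel()/2]
f=least_squares(res,L[:3],loss="soft_l1"); print(f.x.round(4),res(f.x).round(1).reshape(-1,2).tolist())
X=f.x; N=np.r_[X,0,L[4:]]
for c in (.7,.8,.9,1.0,1.1): print(c,"top",[pw(world(lugp(0,c,47,q),X)).round(0).tolist() for q in(27,37.5,48)],"bot",pw(world(lugp(0,c,10,48),X)).round(0))
for t in (0,.06,.12): print(t,pw(world(tip(t),X)).round(0))
np.save("L2.npy",N)
im=__import__("cv2").imread("pics/w2.png").astype(int); b,g,r_=im[...,0],im[...,1],im[...,2]
m=(r_>170)&(g<150)&(b<90); m[:180]=0; y,x=np.nonzero(m); print("bright orange",x.mean(),y.mean(),len(x)); w,v=np.linalg.eigh(np.cov(x,y)); print(v[:,1],w)
```

```text
[ 0.5974  0.0774 -0.1487] [[-2.8, -1.1], [-0.2, 1.3], [1.2, 0.9], [0.7, -0.6], [3.2, -0.5], [-1.6, -0.7], [0.6, 2.3], [-1.4, 0.7]]
0.7 top [[427.0, 223.0], [441.0, 239.0], [455.0, 256.0]] bot [447. 238.]
0.8 top [[431.0, 219.0], [447.0, 234.0], [462.0, 249.0]] bot [454. 232.]
0.9 top [[435.0, 214.0], [452.0, 228.0], [469.0, 242.0]] bot [460. 225.]
1.0 top [[438.0, 210.0], [457.0, 222.0], [475.0, 234.0]] bot [466. 218.]
1.1 top [[441.0, 205.0], [461.0, 215.0], [481.0, 225.0]] bot [471. 210.]
0 [156. 136.]
0.06 [155. 141.]
0.12 [155. 147.]
bright orange 435.8573113207547 238.58018867924528 848
[0.48364037 0.87526681] [ 37.02433243 133.33019159]
```

```bash
sed -i 's/"L.npy"/"L2.npy"/' h.py
python3 - <<'E'
from h import *
P=lugp(0,.65); print(P,go([P[0],P[1],150],.65-np.pi/2),r.get_state()["q"].round(2))
E
```

```text
[ 29.85314245  62.69449022 107.        ] ([0.0014, 0.0229, 0.0933], [-0.005, -0.0, 2.489]) [-0.08  0.72 -0.32  1.49  0.25  0.98  0.95]
```

{"fn": "carry_out", "kwargs": {"plan": [{"rot": [0, 0, 0.125], "xyz": [0.0014, 0.023, 0.01], "grip": 127}, {"rot": [0, 0, 0.25], "xyz": [0.0014, 0.023, 0.03], "grip": 127}, {"rot": [0, 0, 0.375], "xyz": [0.0014, 0.023, 0.05], "grip": 127}, {"rot": [0, 0, 0.5], "xyz": [0.0014, 0.023, 0.05], "grip": 127}, {"rot": [0, 0, 0.625], "xyz": [0.0014, 0.023, 0.05], "grip": 127}, {"rot": [0, 0, 0.75], "xyz": [0.0014, 0.023, 0.05], "grip": 127}, {"rot": [0, 0, 0.87], "xyz": [0.0014, 0.023, 0.05], "grip": 127}, {"rot": [0, 0, 0.99], "xyz": [0.0014, 0.023, 0.05], "grip": 127}]}}

```text
clock: 5.07
tool_pos: [0.6369, 0.1353, 0.1937]
eef_rot: [0.543, 0.84, -0.001, -0.001]
contact_force: [-0.1, 0.6, -0.4]
opening: 0.498
finger_force: 0.0
```

{"fn": "carry_out", "kwargs": {"plan": [{"rot": [0, 0, 0.125], "xyz": [0, 0, 0], "grip": 127}, {"rot": [0, 0, 0.25], "xyz": [0, 0, 0], "grip": 127}, {"rot": [0, 0, 0.375], "xyz": [0, 0, 0], "grip": 127}, {"rot": [0, 0, 0.5], "xyz": [0, 0, 0], "grip": 127}, {"rot": [0, 0, 0.625], "xyz": [0, 0, 0], "grip": 127}, {"rot": [0, 0, 0.75], "xyz": [0, 0, 0], "grip": 127}, {"rot": [0, 0, 0.87], "xyz": [0, 0, 0], "grip": 127}, {"rot": [0, 0, 0.99], "xyz": [0, 0, 0], "grip": 127}]}}

```text
clock: 5.73
tool_pos: [0.6369, 0.1353, 0.1938]
eef_rot: [0.877, 0.481, -0.001, -0.001]
contact_force: [-0.1, -0.1, -0.4]
opening: 0.499
finger_force: 0.0
```

{"fn": "carry_out", "kwargs": {"plan": [{"rot": [0, 0, 0.125], "xyz": [0, 0, 0], "grip": 127}, {"rot": [0, 0, 0.25], "xyz": [0, 0, 0], "grip": 127}, {"rot": [0, 0, 0.375], "xyz": [0, 0, 0], "grip": 127}, {"rot": [0, 0, 0.5], "xyz": [0, 0, 0], "grip": 127}, {"rot": [0, 0, 0.51], "xyz": [0, 0, 0], "grip": 127}, {"rot": [0, 0, 0.51], "xyz": [0, 0, 0], "grip": 127}, {"rot": [0, 0, 0.51], "xyz": [0, 0, 0], "grip": 127}]}}

```text
clock: 6.32
tool_pos: [0.6379, 0.1351, 0.1942]
eef_rot: [0.969, 0.248, -0.001, -0.0]
contact_force: [0.3, 0.3, 0.4]
opening: 0.505
finger_force: 0.0
```

Run:
```python
from h import *;import cv2
P=lugp(0,.65); print(go([P[0],P[1],82],.65-np.pi/2),r.get_state()["q"].round(2),r.get_state()["opening"])
im=r.snapshot("scene")[:,:,::-1]
cv2.imwrite("pics/s3.png",cv2.resize(im[130:250,180:310],None,fx=4,fy=4,interpolation=cv2.INTER_CUBIC))
```

```text
([-0.0015, -0.0006, 0.1122], [-0.001, 0.001, 0.001]) [-0.49  0.81  0.4   1.54 -0.38  0.87 -1.02] 0.5054261405264939
```

View pics/s3.png

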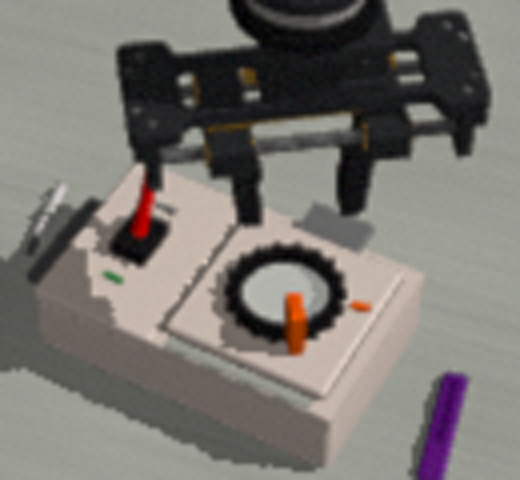

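Fingers straddle the lug (295,320) with the toggle clear; descend and grip.

{"fn": "carry_out", "kwargs": {"plan": [{"rot": [0, 0, 0], "xyz": [-0.0015, 0, 0.04], "grip": 127}, {"rot": [0, 0, 0], "xyz": [-0.0015, 0, 0.075], "grip": 127}, {"rot": [0, 0, 0], "xyz": [-0.0015, 0, 0.1], "grip": 127}, {"rot": [0, 0, 0], "xyz": [-0.0015, 0, 0.112], "grip": 127}, {"rot": [0, 0, 0], "xyz": [-0.0015, 0, 0.112], "grip": 255}, {"rot": [0, 0, 0], "xyz": [-0.0015, 0, 0.112], "grip": 255}, {"rot": [0, 0, 0], "xyz": [-0.0015, 0, 0.112], "grip": 255}, {"rot": [0, 0, 0], "xyz": [-0.0015, 0, 0.112], "grip": 255}], "squeeze": 12}}

```text
clock: 7.03
tool_pos: [0.6389, 0.1342, 0.0847]
eef_rot: [0.969, 0.247, 0.002, 0.0]
contact_force: [1.1, 0.2, -0.4]
opening: 0.223
finger_force: 0.0
```

{"fn": "carry_out", "kwargs": {"plan": [{"rot": [0, 0, 0], "xyz": [0, 0, 0], "grip": 255}, {"rot": [0, 0, 0], "xyz": [0, 0, 0], "grip": 255}]}}

```text
clock: 7.2
tool_pos: [0.6381, 0.1349, 0.0841]
eef_rot: [0.969, 0.247, 0.001, -0.0]
contact_force: [-0.4, 1.4, 5.2]
opening: 0.114
finger_force: 12.0
```

Run:
```python
from h import *
s=r.get_state(); print(s["contact_force"],s["moment"],s["opening"],s["finger_force"],s["q"].round(2))
for c in np.arange(.65,1.91,.125).tolist()+[1.9]: P=lugp(0,c); print(round(c,3),go([P[0],P[1],82],c-np.pi/2))
```

```text
[-0.42633656  1.37214046  5.22307766] [ 0.15366481  0.29416072 -0.07937077] 0.11362235765776375 12.003007465973496 [-0.45  0.95  0.33  1.61 -0.44  0.66 -0.97]
0.65 ([-0.0017, -0.0009, 0.0021], [-0.0, -0.002, -0.002])
0.775 ([-0.002, -0.0056, 0.0021], [-0.0, -0.002, -0.127])
0.9 ([-0.0029, -0.0102, 0.0021], [-0.0, -0.002, -0.252])
1.025 ([-0.0043, -0.0147, 0.0021], [0.0, -0.002, -0.377])
1.15 ([-0.0063, -0.0189, 0.0021], [0.0, -0.002, -0.502])
1.275 ([-0.0088, -0.0229, 0.0021], [0.0, -0.002, -0.627])
1.4 ([-0.0118, -0.0265, 0.0021], [0.0, -0.002, -0.752])
1.525 ([-0.0152, -0.0297, 0.0021], [0.001, -0.002, -0.877])
1.65 ([-0.019, -0.0325, 0.002], [0.001, -0.002, -1.002])
1.775 ([-0.0231, -0.0347, 0.002], [0.001, -0.002, -1.127])
1.9 ([-0.0274, -0.0365, 0.002], [0.001, -0.002, -1.252])
1.9 ([-0.0274, -0.0365, 0.002], [0.001, -0.002, -1.252])
```

Gripped (opening 0.114 ≈ 10 mm). Turn along the arc.

{"fn": "carry_out", "kwargs": {"plan": [{"rot": [0, 0, -0.12], "xyz": [-0.0002, -0.0045, 0], "grip": 255}, {"rot": [0, 0, -0.24], "xyz": [-0.001, -0.009, 0], "grip": 255}, {"rot": [0, 0, -0.36], "xyz": [-0.0025, -0.0135, 0], "grip": 255}, {"rot": [0, 0, -0.48], "xyz": [-0.0045, -0.0175, 0], "grip": 255}, {"rot": [0, 0, -0.6], "xyz": [-0.0065, -0.021, 0], "grip": 255}, {"rot": [0, 0, -0.72], "xyz": [-0.0095, -0.0245, 0], "grip": 255}, {"rot": [0, 0, -0.84], "xyz": [-0.0125, -0.028, 0], "grip": 255}, {"rot": [0, 0, -0.84], "xyz": [-0.0125, -0.028, 0], "grip": 255}]}}

```text
clock: 7.87
tool_pos: [0.6127, 0.1546, 0.0841]
eef_rot: [0.782, 0.623, 0.001, -0.001]
contact_force: [-1.2, 3.0, 4.7]
opening: 0.112
finger_force: 12.0
```

```bash
cat > k.py <<'E'
from h import *
r.snapshot("side"); s=r.get_state(); print(s["contact_force"],s["moment"],s["opening"],s["finger_force"],s["q"].round(2))
for c in np.arange(1.4,1.91,.125): P=lugp(0,c); print(round(c,3),go([P[0],P[1],84],c-np.pi/2))
E
python3 k.py
```

```text
[-2.87105078  2.33508083  6.37794009] [ 0.50756533  0.62171689 -0.01022497] 0.11206174771023915 11.999761542538181 [-0.38  0.9   0.11  1.67 -0.16  0.58 -0.41]
1.4 ([-0.0014, 0.0026, 0.0001], [-0.0, -0.003, 0.089])
1.525 ([-0.0013, -0.0021, 0.0001], [-0.0, -0.003, -0.036])
1.65 ([-0.0017, -0.0068, 0.0001], [0.0, -0.003, -0.161])
1.775 ([-0.0028, -0.0113, 0.0001], [0.0, -0.003, -0.286])
1.9 ([-0.0044, -0.0157, 0.0001], [0.0, -0.003, -0.411])
```

{"fn": "carry_out", "kwargs": {"plan": [{"rot": [0, 0, -0.1], "xyz": [-0.0005, -0.0045, 0], "grip": 255}, {"rot": [0, 0, -0.2], "xyz": [-0.0012, -0.008, 0], "grip": 255}, {"rot": [0, 0, -0.3], "xyz": [-0.0025, -0.012, 0], "grip": 255}, {"rot": [0, 0, -0.411], "xyz": [-0.0035, -0.0157, 0], "grip": 255}, {"rot": [0, 0, -0.411], "xyz": [-0.0035, -0.0157, 0], "grip": 255}, {"rot": [0, 0, -0.411], "xyz": [-0.0035, -0.0157, 0], "grip": 255}]}}

```text
clock: 8.42
tool_pos: [0.5969, 0.155, 0.0841]
eef_rot: [0.641, 0.768, 0.001, -0.001]
contact_force: [-2.9, 4.4, 5.8]
opening: 0.113
finger_force: 12.0
```

```bash
python3 k.py|sed -n '1p;$p'
```

```text
[-2.67705885  2.31880389  6.72689998] [ 0.58627832  0.62523064 -0.04006787] 0.10990233016190379 12.000324499094859 [-0.33  0.88  0.    1.71 -0.01  0.55 -0.14]
1.9 ([-0.0011, -0.0005, 0.0001], [0.001, -0.003, -0.001])
```

{"fn": "carry_out", "kwargs": {"plan": [{"rot": [0, 0, 0], "xyz": [0, 0, 0], "grip": 150}, {"rot": [0, 0, 0], "xyz": [0, 0, 0], "grip": 150}, {"rot": [0, 0, 0], "xyz": [0, 0, 0], "grip": 150}, {"rot": [0, 0, 0], "xyz": [0, 0, -0.04], "grip": 150}, {"rot": [0, 0, 0], "xyz": [0, 0, -0.08], "grip": 150}, {"rot": [0, 0, 0], "xyz": [-0.03, 0, -0.11], "grip": 150}, {"rot": [0, 0, 0], "xyz": [-0.06, 0, -0.14], "grip": 200}, {"rot": [0, 0, 0], "xyz": [-0.08, 0, -0.16], "grip": 255}]}}

```text
clock: 9.13
tool_pos: [0.6125, 0.0708, 0.2456]
eef_rot: [0.642, 0.767, 0.0, 0.002]
contact_force: [1.3, -0.7, -0.1]
opening: 0.282
finger_force: 0.0
```

{"fn": "carry_out", "kwargs": {"plan": [{"rot": [0, 0, 0.3], "xyz": [-0.01, 0, 0], "grip": 255}, {"rot": [0, 0, 0.3], "xyz": [-0.01, 0, 0], "grip": 255}, {"rot": [0, 0, 0.3], "xyz": [-0.01, 0, 0], "grip": 255}, {"rot": [0, 0, 0.3], "xyz": [-0.01, 0, 0], "grip": 255}, {"rot": [0, 0, 0.3], "xyz": [-0.01, 0, 0], "grip": 255}]}}

```text
clock: 9.55
tool_pos: [0.6129, 0.0641, 0.2425]
eef_rot: [0.748, 0.664, -0.0, 0.0]
contact_force: [1.0, -0.1, 0.7]
opening: 0.006
finger_force: 0.0
```

Run:
```python
from h import *; import cv2
r.snapshot("scene");s=r.get_state(); im=r.snapshot("wrist")[:,:,::-1].copy()
np.savez("w4.npz",p=s["tool_pos"],q=s["eef_rot"]); print(s["tool_pos"],abs(s["qd"]).max(),s["opening"])
cv2.imwrite("w4full.png",im)
cv2.imwrite("pics/w4.png",cv2.resize(im[0:280,80:432],None,fx=2,fy=2,interpolation=cv2.INTER_CUBIC))
```

```text
[0.6128768  0.06431489 0.24249625] 0.006806682652705551 0.009302109235055646
```

View pics/w4.png

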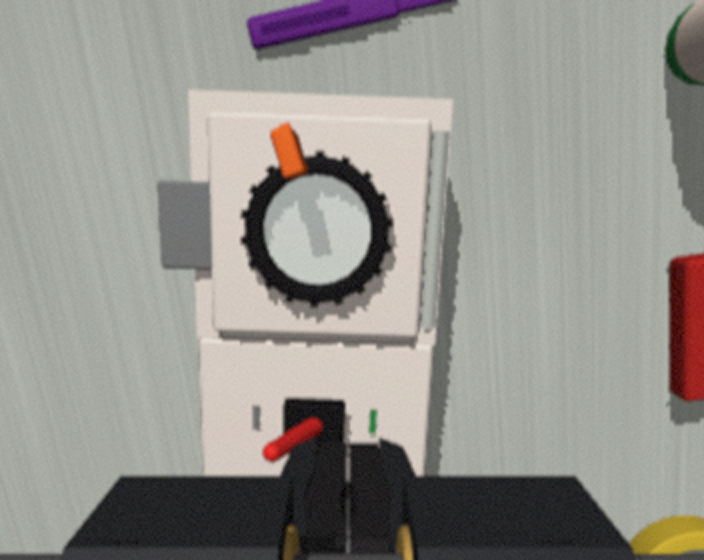

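Door shut, and the lug (288,150) stands over the mark with the dash hidden behind it; toggle tip at (270,452), still off. Checking the lug angle numerically.

Run:
```python
from h import *; from scipy.optimize import least_squares; import cv2
d=np.load("w4.npz"); cp=r.camera_params("wrist"); H=cp["hand_eye"]; Q=R.from_quat(d["q"])
def pw(P):
    t=Q.inv().apply(P-d["p"]); q=H[:3,:3].T@(t-H[:3,3])
    return np.array([cp["cx"]+cp["fx"]*q[0]/q[2],cp["cy"]+cp["fy"]*q[1]/q[2]])
A=lambda u,v:(np.array([u,v])+.5)/2-.5+[80,0]
C=[((-65,105,60),189,90),((65,105,60),453,99),((-55,95,68),209,115),((55,95,68),432,122),((-55,-15,68),216,330),((0,40,78),317,228)]
f=least_squares(lambda x:np.r_[np.array([pw(world(P,x))-A(u,v) for P,u,v in C]).ravel()],np.load("L2.npy")[:3]); X=f.x
print(X.round(4),f.fun.round(1))
im=cv2.imread("w4full.png").astype(int); m=(im[...,2]>130)&(im[...,1]<150)&(im[...,0]<80)&(im[...,2]-im[...,1]>60); m[120:]=0; m[:25]=0; m[:,:200]=0; m[:,250:]=0
print("seen",m.sum(),np.argwhere(m).mean(0)[::-1].round(1))
for c in np.arange(1.7,2.06,.05):
    pts=[]
    for n in(18,47):
        for dr in(27,48):
            for t in(-5,5):
                b=lugp(0,c,n,dr); pts.append(pw(world(b+[ -t*np.sin(c),t*np.cos(c),0],X)))
    k=np.zeros(m.shape,np.uint8); cv2.fillConvexPoly(k,cv2.convexHull(np.array(pts).round().astype(np.int32)),1)
    print(round(c,2),(k.astype(bool)&m).sum()/(k.astype(bool)|m).sum(),np.argwhere(k).mean(0)[::-1].round(1))
P=tip(.0)
q=np.load("L2.npy")
print(go([-45,-65,130],0),go([-45,-65,92],0),r.get_state()["q"].round(2))
```

```text
[ 0.5981  0.076  -0.1478] [ 0.2  0.3  0.4  0.1 -1.1 -1.9  1.2 -1.7 -1.1  1.7  0.4  2.2]
seen 260 [223.4  75.1]
1.7 0.10745233968804159 [233.   74.3]
1.75 0.24091778202676864 [230.6  74.5]
1.8 0.3524416135881104 [228.9  75.2]
1.85 0.5140845070422535 [226.8  75.3]
1.9 0.6590330788804071 [224.5  76.2]
1.95 0.6419753086419753 [223.   76.9]
2.0 0.5034802784222738 [220.7  77.4]
2.05 0.34552845528455284 [219.1  78.7]
([-0.0526, -0.0638, 0.1125], [-0.0, 0.0, 0.029]) ([-0.0526, -0.0638, 0.1505], [-0.0, 0.0, 0.029]) [-0.23  0.67  0.09  1.6  -0.07  0.88 -0.23]
```

Lug at about 1.92, locked. Now the toggle: come down on its off side and push across.

{"fn": "carry_out", "kwargs": {"plan": [{"rot": [0, 0, 0.029], "xyz": [-0.025, -0.035, 0], "grip": 255}, {"rot": [0, 0, 0.029], "xyz": [-0.052, -0.064, 0], "grip": 255}, {"rot": [0, 0, 0.029], "xyz": [-0.052, -0.079, 0.02], "grip": 255}, {"rot": [0, 0, 0.029], "xyz": [-0.052, -0.079, 0.06], "grip": 255}, {"rot": [0, 0, 0.029], "xyz": [-0.052, -0.079, 0.1], "grip": 255}, {"rot": [0, 0, 0.029], "xyz": [-0.052, -0.079, 0.13], "grip": 255}, {"rot": [0, 0, 0.029], "xyz": [-0.052, -0.079, 0.152], "grip": 255}, {"rot": [0, 0, 0.029], "xyz": [-0.052, -0.079, 0.152], "grip": 255}]}}

```text
clock: 10.32
tool_pos: [0.5256, 0.0224, 0.0869]
eef_rot: [0.758, 0.653, -0.003, -0.002]
contact_force: [-0.2, -0.9, 0.5]
opening: 0.007
finger_force: 0.0
```

Run:
```python
from h import *
r.snapshot("side"); s=r.get_state(); print(s["contact_force"],s["tool_pos"])
print(go([-12,-65,91],0))
```

```text
[-0.03994323  0.02403587  0.1218318 ] [0.52688063 0.0223232  0.08901715]
([-0.0001, 0.0495, -0.0022], [-0.004, 0.001, -0.0])
```

{"fn": "carry_out", "kwargs": {"plan": [{"rot": [0, 0, 0], "xyz": [0, 0.01, -0.002], "grip": 255}, {"rot": [0, 0, 0], "xyz": [0, 0.018, -0.002], "grip": 255}, {"rot": [0, 0, 0], "xyz": [0, 0.025, -0.002], "grip": 255}, {"rot": [0, 0, 0], "xyz": [0, 0.032, -0.002], "grip": 255}, {"rot": [0, 0, 0], "xyz": [0, 0.038, -0.002], "grip": 255}, {"rot": [0, 0, 0], "xyz": [0, 0.043, -0.002], "grip": 255}, {"rot": [0, 0, 0], "xyz": [0, 0.046, -0.002], "grip": 255}, {"rot": [0, 0, 0], "xyz": [0, 0.046, -0.002], "grip": 255}]}}

```text
clock: 11.03
tool_pos: [0.5747, 0.0153, 0.0929]
eef_rot: [0.758, 0.652, 0.001, 0.0]
contact_force: [-1.5, 0.5, -0.5]
opening: 0.008
finger_force: 0.1
```

{"fn": "carry_out", "kwargs": {"plan": [{"rot": [0, 0, 0], "xyz": [0, 0.002, 0], "grip": 255}, {"rot": [0, 0, 0], "xyz": [0, 0.004, 0], "grip": 255}, {"rot": [0, 0, 0], "xyz": [0, 0.006, 0], "grip": 255}, {"rot": [0, 0, 0], "xyz": [0, 0.006, 0], "grip": 255}]}}

```text
clock: 11.37
tool_pos: [0.5795, 0.0145, 0.0924]
eef_rot: [0.758, 0.652, -0.0, -0.0]
contact_force: [-2.3, 0.9, 0.7]
opening: 0.01
finger_force: 0.6
```

{"fn": "carry_out", "kwargs": {"plan": [{"rot": [0, 0, 0], "xyz": [0, 0.002, 0], "grip": 255}, {"rot": [0, 0, 0], "xyz": [0, 0.004, 0], "grip": 255}, {"rot": [0, 0, 0], "xyz": [0, 0.006, 0], "grip": 255}, {"rot": [0, 0, 0], "xyz": [0, 0.006, 0], "grip": 255}]}}

```text
clock: 11.7
tool_pos: [0.5829, 0.014, 0.0921]
eef_rot: [0.758, 0.652, -0.002, -0.002]
contact_force: [-7.3, 0.8, 2.2]
opening: 0.001
finger_force: 3.6
```

{"fn": "carry_out", "kwargs": {"plan": [{"rot": [0, 0, 0], "xyz": [0, 0.002, 0], "grip": 255}, {"rot": [0, 0, 0], "xyz": [0, 0.003, 0], "grip": 255}, {"rot": [0, 0, 0], "xyz": [0, 0.003, 0], "grip": 255}]}}

```text
clock: 11.95
tool_pos: [0.5832, 0.0139, 0.0919]
eef_rot: [0.758, 0.652, -0.004, -0.004]
contact_force: [-11.9, 1.9, 6.3]
opening: 0.006
finger_force: 6.5
```

At the stop (no further motion, 12 N). Back off, rise and look.

{"fn": "carry_out", "kwargs": {"plan": [{"rot": [0, 0, 0], "xyz": [0, -0.015, 0], "grip": 255}, {"rot": [0, 0, 0], "xyz": [0, -0.04, 0], "grip": 255}, {"rot": [0, 0, 0], "xyz": [0, -0.05, -0.03], "grip": 255}, {"rot": [0, 0, 0], "xyz": [0, -0.06, -0.07], "grip": 255}, {"rot": [0, 0, 0], "xyz": [-0.02, -0.08, -0.1], "grip": 255}, {"rot": [0, 0, 0], "xyz": [-0.04, -0.1, -0.13], "grip": 255}, {"rot": [0, 0, 0], "xyz": [-0.06, -0.12, -0.15], "grip": 255}, {"rot": [0, 0, 0], "xyz": [-0.07, -0.13, -0.16], "grip": 255}]}}

```text
clock: 12.62
tool_pos: [0.4491, -0.0391, 0.2556]
eef_rot: [0.759, 0.651, 0.001, 0.002]
contact_force: [-0.3, -0.7, 0.3]
opening: 0.006
finger_force: 0.0
```

Run:
```python
from h import *; import cv2
r.snapshot("side");s=r.get_state();print(s["contact_force"],s["tool_pos"])
a=r.snapshot("scene")[155:255,145:305,::-1]; L=np.load("L2.npy")
for t in(.8,.9,1): print(t,((proj(world(tip(t),L),"scene")-[145,155])*5+2).round(0), )
for c in(1.8,1.9,2): print(c,((proj(world(lugp(0,c),L),"scene")-[145,155])*5+2).round(0))
print("shut corner",((proj(world(door(0,110,95,8),L),"scene")-[145,155])*5+2).round(0))
cv2.imwrite("pics/f.png",cv2.resize(a,None,fx=5,fy=5,interpolation=cv2.INTER_CUBIC))
```

```text
[-2.69308399 -1.30098711  1.84887798] [ 0.44796166 -0.04041264  0.25620498]
0.8 [334. 131.]
0.9 [330. 137.]
1 [326. 145.]
1.8 [609. 213.]
1.9 [611. 208.]
2 [611. 202.]
shut corner [681. 214.]
```

View pics/f.png

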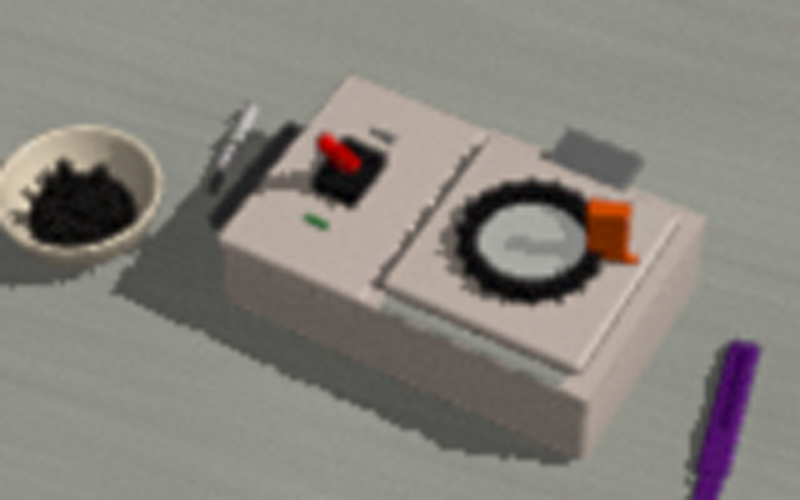

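The picture shows the toggle tip at (323,142), matching fully on (326,145). The lug (610,225) stands over the dash, and the door is flat. Handing in.

```bash
python3 -c "
from plant import r; print(r.finish_job())"
```

```text
the job is handed in; nothing more can be done
None
```

I shut the lens door, turned the collar to the locked mark (about 1.92 rad against 1.90, estimated from the camera), then threw the toggle fully on; nothing around the lamp was touched, and I handed the job in at about 13 s.

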